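Crack loose a propeller nut of unknown thread

TASK

Two boat propeller shafts of a counter-rotating pair stand on the bench, each with an eared brass nut; one nut has a reverse thread, but nobody marked which. Loosen the nut of the shaft that carries the propeller by an eighth of a turn or more: try one way, and if it will not give, turn it the other way. Leave the nut on the bare shaft as it is.

Things in the scene. Friction and masses are not known exactly. Their poses are not given: they have to be found in the camera images.
- propeller (a point): three-bladed aluminium boat propeller, 208 mm across, lying level and fixed on one of the two shafts; its hub is 62 mm wide and spans 55 to 135 mm above the bench, the blades 69 to 111 mm. This point: centre of the propeller on the shaft's axis, 90 mm above the bench, directly below the nut of that shaft.
- grip_a (a point): Nut A: brass nut with two ears, on top of an upright shaft fixed to the bench. The ears form one upright bar 74 mm long, 12 mm thick, 40 mm high, to be gripped across its thickness. Point: centre of that bar, on the turning axis, 172 mm above the bench (bar from 152 to 192 mm; below it a round nut body, 30 mm wide). x along the bar, y across it, z up. It turns about z and does not rise.
- grip_b (a point): Nut B: brass nut with two ears, on top of an upright shaft fixed to the bench. The ears form one upright bar 74 mm long, 12 mm thick, 40 mm high, to be gripped across its thickness. Point: centre of that bar, on the turning axis, 172 mm above the bench (bar from 152 to 192 mm; below it a round nut body, 30 mm wide). x along the bar, y across it, z up. It turns about z and does not rise.
- nut_a (a joint): Turn of nut A in rad: 0 as tightened at the start, growing anticlockwise from above. One of the two nuts loosens anticlockwise, the other clockwise; look alike, unknown which. The tightening way it stops at 0 (gives under 0.05 rad; 0.2 rad of trial is plenty); the loosening way it turns stiffly (0.12 N m), up to 2.2 rad, and stays where it is left.
- nut_b (a joint): Turn of nut B in rad: 0 as tightened at the start, growing anticlockwise from above. One of the two nuts loosens anticlockwise, the other clockwise; look alike, unknown which. The tightening way it stops at 0 (gives under 0.05 rad; 0.2 rad of trial is plenty); the loosening way it turns stiffly (0.12 N m), up to 2.2 rad, and stays where it is left.
Mind the look-alikes: they are no part of the job. What is shaped like the part that bears grip_b but blue is not meant. Leave any orange look-alike of the part that bears grip_a alone.

How it is judged:
By the outcome, as a careful person would: the job done as asked, in the order asked, and still so for the second after the job is handed in, with the robot touching nothing.
It also fails if it takes over 35 s, if anything falls off the work surface, if the arm or the gripper's body presses on something with over 40 N, if the wrist force passes 120 N, or if a joint passes its speed limit or range.

ROBOT

A 6-joint arm with a two-finger parallel gripper is mounted at the origin on the work surface. World frame = base frame: x ahead of the robot, y to its left, z up, the work surface at z = 0. Lengths are in m, angles in rad, forces in N, time in s.
With the tool pointing down it reaches from about 0.25 to 0.8 m from the base axis. Payload 3.9 kg.
Tool frame: the origin (TCP) lies at the very end of the fingers, on their centre line; the grasp point (between the pads) lies bot.hold_point_z behind it (bot.hold_point_z is the distance from the TCP to the grasp point, in m); y points along the fingers, x is the direction in which the jaws open and shut, and the axes are right-handed (so a half turn about y gives the same grasp; the last joint's range is limited). The gripper opens to 85 mm and grips with 20 to 120 N. Pads are 22 mm wide; open, the fingers measure 114 mm over their backs; the gripper's body (76 mm by 85 mm) begins 54 mm behind the grasp point. The pads swing forward as they close: fully open they stand 13 mm farther back than shut.
Start: joints at [-1.279, 0.26, -0.138, 1.173, 0, 1.571], TCP at [0.151, -0.503, 0.231] pointing down, gripper open.
Joint ranges: [-2.78, 2.78], [-0.83, 1.72], [-1.28, 1.37], [-1.9, 2.12], [-1.57, 1.48], [-3.14, 3.14]. Speed limits (rad/s): [2.57, 2.57, 3.14, 3.14, 3.14, 3.14].

INTERFACE

Orientations are given as [roll, pitch, yaw] about the fixed x, y, z axes, in that order (R = Rz(yaw) Ry(pitch) Rx(roll)).
In Python, from station import bot, eyes, workorder gives the robot as it stands.
- The arm moves only by the shell command python3 -m crank 'ROWS' [FORCE]. ROWS is JSON, one flat list of numbers, 7 for each row, row after row: the shift along the tool's x, y, z in mm, then the turn, a rotation vector about the tool's x, y, z in rad, then the finger opening in mm, from 0 to 85.4. In form: [tx, ty, tz, wx, wy, wz, gripper, tx, ty, tz, wx, wy, wz, gripper, ...]. A call has exactly 10 rows; each row shifts and turns the commanded pose from where the row before left it, along the tool's axes as they then stand; what a row does not reach is not made up. A row lasts 1/8 s, in which the tool goes at most 62.5 mm and 10.7 degrees, less where a joint would pass 70% of its speed; a pose out of reach is approached as far as the arm can. A call is refused whole if a number of a shift passes 62.5 or a number of a turn 0.188, either way. A call with a gripper value outside its range is refused whole. The fingers move at their own pace and stop on an object; FORCE is the grip in N (left out, the last holds). Time passes only in rows, so rows that do not move let the fingers close, or fill a call up. It gives the time, the measured TCP pose, the force and the opening at its end, in the units of the state.
- bot.state(): the state, without advancing time (a new reading comes with each control period).
- eyes.camera(name): name is "side" or "top"; returns a dict with "frame" (480x640x3 uint8, blue, green, red), "range_z" (480x640 float32, m along the optical axis (not along the pixel's ray), 0 where there is no reading), "fx", "fy", "cx", "cy" (pixels), "pose" (4x4, takes a point from camera to world coordinates). Camera axes: x right, y down, z forward; pixel columns grow to the right and rows downward; lengths in m; the calibration is good to about 2 mm. A picture is of the moment at which its call begins.
- workorder.hand_in(): hands the job in, once; it reports no verdict.
Trained networks look in a picture, given as the dict that the camera call returned (one of the last four; its "shot" number tells which), for a name from the list of things; names that differ only in an ending like _2 or _b are one class to them, and where a whole thing is asked for, a point or a joint stands for the part that bears it (a point fixed in the world has none). Each returns a list of dicts, best first, with "conf" (0 to 1); they miss things now and then, are a little off and sometimes report something else, mostly with a low value. They report only what shows in the picture. A call takes as long as a camera call. They do not tell look-alikes from the thing itself.
- eyes.masks_of(picture, target): "region" (480x640 bool, what is visible of it) and "extent" ([left, top, right, bottom] in pixels, round what is visible of it).
- eyes.spot_point(picture, target): "centre" ([row, column] in pixels: a listed point, or the origin of a listed thing).
The state is a dict: "time": time; "q": joint angles; "joint_vel": joint speeds; "effort": joint torques, N m; "eef_pos": TCP position; "eef_rot": TCP orientation; "wrist_force": force on the tool from outside, world axes, zero at the start; "ft_torque": the same for the moment, N m; "width": opening from 0.0 (shut) to 1.0 (fully open).
Only numpy, scipy, OpenCV 4.12 (cv2) and the standard library are available. Lean on these libraries where they do the work, as an engineer would, in place of code of your own. Each camera call takes 0.05 s, during which the arm holds its last target.

## Working session

There is one attempt and no reset: what is moved stays moved. The work goes in short steps, Python scripts to look and compute and a shell command to move; the robot and the scene stay as the last step left them, time stands still between calls to the robot, and variables do not carry over. Pictures are saved under pics/ and viewed, and the job is handed in when it is done.

```bash
mkdir -p pics; ls; cat > h.py <<'E'
import numpy as np,cv2
from station import bot,eyes,workorder
def w(p,r,c,z=None):
    """pixel->world; z None: depth, else intersect plane z"""
    d=np.array([(c-p['cx'])/p['fx'],(r-p['cy'])/p['fy'],1.0]);T=np.array(p['pose'])
    if z is None:
        return T[:3,:3]@(d*p['range_z'][int(round(r)),int(round(c))])+T[:3,3]
    v=T[:3,:3]@d; return T[:3,3]+v*(z-T[2,3])/v[2]
E
python3 - <<'E'
from h import *
print(bot.state(),bot.hold_point_z)
for n in ('top','side'):
    p=eyes.camera(n); cv2.imwrite(f'pics/{n}0.png',p['frame'])
    for t in ('propeller','grip_a','grip_b'):
        for d in eyes.spot_point(p,t): print(n,t,np.round(d['centre']),round(d['conf'],2),np.round(w(p,*d['centre'],z=.09 if t=='propeller' else .172),3))
    for d in eyes.masks_of(p,'grip_a'): print('mask',d['extent'],d['conf'])
E
```

```text
pics
{'time': 0.0, 'q': array([-1.27901043e+00,  2.60666859e-01, -1.39396416e-01,  1.17270907e+00,
        1.93000291e-05,  1.57079520e+00]), 'joint_vel': array([-0.000467  ,  0.00198928,  0.00040293,  0.00031929,  0.00074035,
        0.00255407]), 'effort': array([ 1.17277941e-03, -4.05678821e+01,  2.53922296e+01,  1.88823184e-02,
       -2.42302877e-05, -6.33698747e-06]), 'eef_pos': array([ 0.15082792, -0.50213773,  0.23046357]), 'eef_rot': array([-1.57077702,  0.00197602, -1.2790093 ]), 'wrist_force': array([-0.10378531,  0.02357812,  0.30219723]), 'ft_torque': array([-0.00117866,  0.04151131, -0.01220056]), 'width': 0.9988572151564813} 0.0187
top propeller [222. 429.] 0.61 [ 0.478 -0.18   0.09 ]
top grip_a [209. 433.] 0.86 [ 0.485 -0.169  0.172]
top grip_a [186. 163.] 0.86 [0.514 0.31  0.172]
top grip_a [332. 497.] 0.83 [ 0.275 -0.277  0.172]
top grip_a [212. 253.] 0.77 [0.47  0.148 0.172]
top grip_b [209. 433.] 0.86 [ 0.485 -0.169  0.172]
top grip_b [186. 163.] 0.86 [0.514 0.31  0.172]
top grip_b [332. 497.] 0.83 [ 0.275 -0.277  0.172]
top grip_b [212. 253.] 0.77 [0.47  0.148 0.172]
mask [420.9, 185.3, 444.3, 230.1] 0.83
mask [142.1, 169.0, 176.6, 200.8] 0.73
mask [238.2, 193.6, 268.2, 232.5] 0.65
mask [482.4, 311.9, 508.3, 355.8] 0.59
side propeller [178. 353.] 0.6 [ 0.487 -0.179  0.09 ]
side grip_a [234. 255.] 0.93 [0.464 0.144 0.172]
side grip_a [147. 356.] 0.73 [ 0.476 -0.168  0.172]
side grip_a [287. 153.] 0.61 [0.509 0.319 0.172]
side grip_a [154. 474.] 0.57 [ 0.278 -0.269  0.172]
side grip_b [234. 255.] 0.93 [0.464 0.144 0.172]
side grip_b [147. 356.] 0.73 [ 0.476 -0.168  0.172]
side grip_b [287. 153.] 0.61 [0.509 0.319 0.172]
side grip_b [154. 474.] 0.57 [ 0.278 -0.269  0.172]
mask [146.0, 262.5, 166.1, 311.4] 0.89
mask [339.1, 133.6, 376.1, 165.4] 0.86
mask [246.1, 210.9, 263.2, 259.1] 0.73
mask [456.8, 137.5, 495.9, 169.2] 0.69
```

View pics/top0.png

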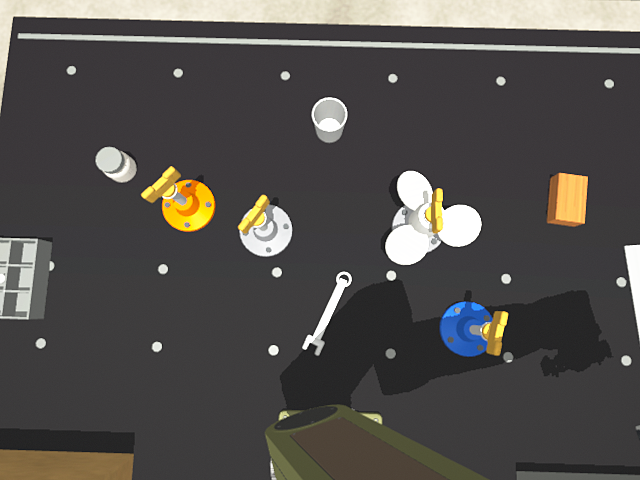

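View pics/side0.png

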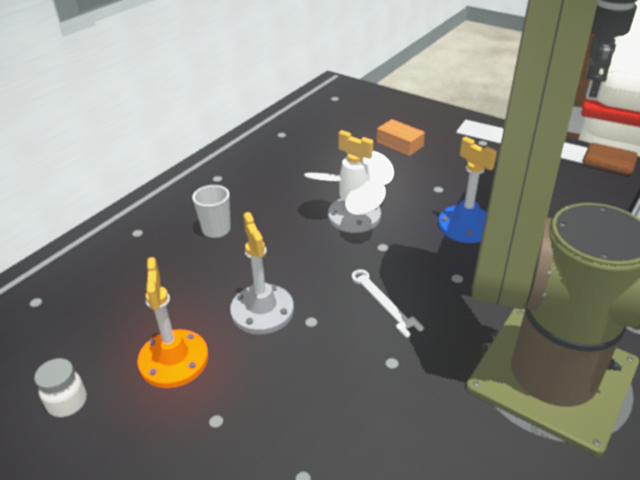

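```bash
python3 - <<'E'
from h import *
a=cv2.imread('pics/top0.png')[150:300,350:520]; b=cv2.imread('pics/side0.png')[100:230,290:460]
a=cv2.resize(a,(400,400*150//170));b=cv2.resize(b,(400,400*150//170))
cv2.imwrite('pics/crop.png',np.hstack([a,b]))
p=eyes.camera('top')
for d in eyes.masks_of(p,'grip_a'):
    rr,cc=np.nonzero(d['region']); P=np.array([w(p,r,c) for r,c in zip(rr,cc)])
    k=P[(P[:,2]>.185)&(P[:,2]<.2)][:,:2]
    print(d['conf'],len(k),np.percentile(P[:,2],[5,50,95]).round(3))
    if len(k)>10:
        (c,s,an)=cv2.minAreaRect((k*1000).astype(np.float32)); print('rect',c,s,an)
        m=k.mean(0);u=np.linalg.svd(k-m,full_matrices=False)[2][0];print(m,np.degrees(np.arctan2(u[1],u[0])), np.ptp((k-m)@u))
    print(cv2.mean(p['frame'],d['region'].astype(np.uint8))[:3])
    # bar mid from top pixels
E
```

```text
0.87 234 [0.15  0.184 0.194]
rect (481.6976318359375, -175.1844482421875) (72.53973388671875, 12.611812591552734) 2.633545398712158
[ 0.48126038 -0.17501161] -179.31664360399157 0.0725324894122835
(81.13893967093236, 195.49725776965266, 219.88848263254113)
0.72 217 [0.15  0.184 0.193]
rect (466.9457702636719, 145.43759155273438) (12.432043075561523, 72.04515838623047) 56.12297439575195
[0.46580091 0.14507574] 145.32754356970423 0.07207431748859205
(84.22823984526113, 205.91682785299807, 229.6963249516441)
0.62 238 [0.149 0.179 0.193]
rect (515.64697265625, 311.2846374511719) (12.215251922607422, 71.91865539550781) 47.47513961791992
[0.5154959  0.31104876] 137.1680876250276 0.07191135808521432
(74.65759312320917, 186.9914040114613, 216.82521489971347)
0.6 282 [0.149 0.183 0.194]
rect (275.2298278808594, -274.8161315917969) (12.537345886230469, 73.1789321899414) 77.15699768066406
[ 0.2750987 -0.27427  ] 166.93109975020653 0.07319120020546399
(66.49025069637884, 163.97632311977716, 195.51949860724233)
```

View pics/crop.png

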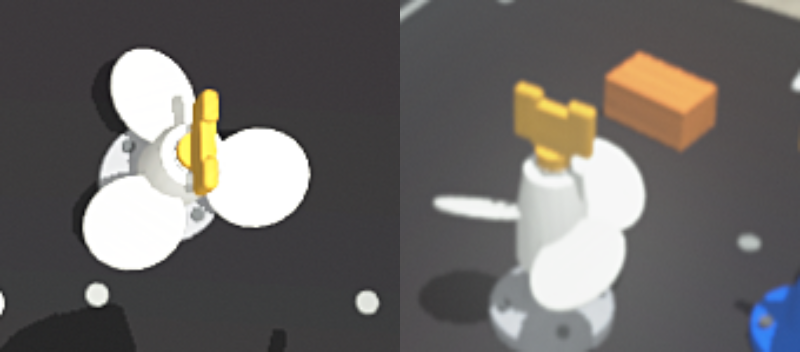

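```bash
python3 -m crank '[-22,-4,41,0,0,0,85, -22,-4,41,0,0,0,85, -22,-4,41,0,0,0,85, -22,-4,41,0,0,0,85, -22,-4,41,0,0,0,85, -22,0,41,0,0,0,85, -22,0,41,0,0,0,85, -22,0,41,0,0,0,85, -22,0,41,0,0,0,85, -20,0,41,0,0,0,85]' 60; python3 -c "
from h import *
s=bot.state();print(s['q'],s['eef_pos'],s['eef_rot'])"
```

```text
time: 1.85
eef_pos: [0.482, -0.1748, 0.2515]
eef_rot: [-1.57, -0.0, -1.279]
wrist_force: [0.1, -1.0, -0.1]
width: 0.997
[-3.47887644e-01  2.30696433e-01 -1.25042180e-01  1.21455056e+00
 -1.20351256e-04  2.50166687e+00] [ 0.48199887 -0.17483141  0.25148317] [-1.57046139e+00 -3.99377245e-04 -1.27875829e+00]
```

The candidates in the top view are four nuts. (433,209) is on a grey base with the three white blades, so it fits. (255,212) is the bare grey shaft, (163,186) is the orange look-alike and (497,332) is the blue one. The crop confirms the propeller nut. I'll turn the wrist half round so it has room both ways.

```bash
python3 -m crank '[0,0,0,0,-0.18,0,85, 0,0,0,0,-0.18,0,85, 0,0,0,0,-0.18,0,85, 0,0,0,0,-0.18,0,85, 0,0,0,0,-0.18,0,85, 0,0,0,0,-0.18,0,85, 0,0,0,0,-0.18,0,85, 0,0,0,0,-0.18,0,85, 0,0,0,0,-0.18,0,85, 0,0,0,0,-0.18,0,85]'
python3 -m crank '[0,0,0,0,-0.18,0,85, 0,0,0,0,-0.18,0,85, 0,0,0,0,-0.18,0,85, 0,0,0,0,-0.18,0,85, 0,0,0,0,-0.18,0,85, 0,0,0,0,-0.18,0,85, 0,0,0,0,0,0,85, 0,10,0,0,0,0,85, 0,10,0,0,0,0,85, 0,0,0,0,0,0,85]'
python3 - <<'E'
from h import *
s=bot.state();print(s['q'],s['eef_pos'],s['eef_rot'])
for n in ('top','side'):
    p=eyes.camera(n); cv2.imwrite(f'pics/{n}1.png',cv2.resize(p['frame'][80:280,280:500],None,fx=2.5,fy=2.5))
E
```

```text
time: 3.1
eef_pos: [0.481, -0.1761, 0.2513]
eef_rot: [-1.571, -0.0, 0.527]
wrist_force: [0.1, -0.1, -0.0]
width: 0.993
time: 4.35
eef_pos: [0.48, -0.1757, 0.2299]
eef_rot: [-1.568, -0.001, 1.6]
wrist_force: [0.0, 0.2, -0.2]
width: 0.999
[-3.50921551e-01  2.39124919e-01 -1.70541548e-01  1.16395049e+00
  1.38402952e-05 -3.80423901e-01] [ 0.48001291 -0.17571514  0.22985099] [-1.56818249e+00 -1.06019057e-03  1.60029727e+00]
```

View pics/side1.png

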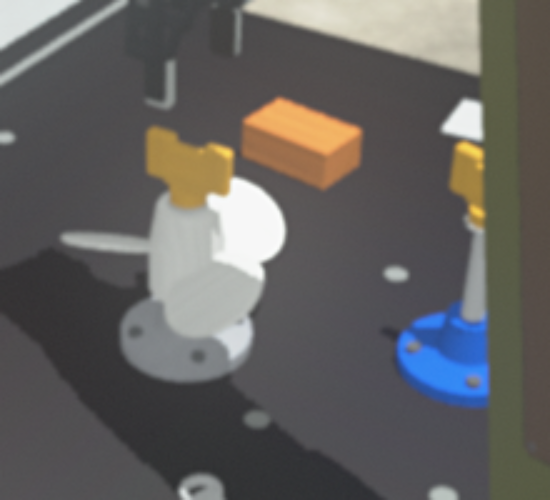

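The crop shows the open fingers (160,100 and 225,40) above the bar, straddling it across its thickness. Next I descend and close.

```bash
python3 -m crank '[0,13,-1.5,0,0,0,85, 0,20,0,0,0,0,85, 0,20,0,0,0,0,85, 0,20,0,0,0,0,85, 0,0,0,0,0,0,85, 0,0,0,0,0,0,85, 0,0,0,0,0,0,30, 0,0,0,0,0,0,30, 0,0,0,0,0,0,30, 0,0,0,0,0,0,30]' 40
python3 -m crank '[0,0,0,0,0,0,5, 0,0,0,0,0,0,5, 0,0,0,0,0,0,5, 0,0,0,0,0,0,0, 0,0,0,0,0,0,0, 0,0,0,0,0,0,0, 0,0,0,0,0,0,0, 0,0,0,0,0,0,0, 0,0,0,0,0,0,0, 0,0,0,0,0,0,0]' 60
python3 - <<'E'
from h import *
s=bot.state();print(s)
for n in ('top','side'):
    p=eyes.camera(n); cv2.imwrite(f'pics/{n}2.png',cv2.resize(p['frame'][80:280,280:500],None,fx=2.5,fy=2.5))
E
```

```text
time: 5.7
eef_pos: [0.4825, -0.176, 0.1584]
eef_rot: [-1.571, 0.0, 1.601]
wrist_force: [1.3, -0.3, -0.2]
width: 0.35
time: 6.95
eef_pos: [0.4825, -0.1756, 0.1585]
eef_rot: [-1.571, -0.001, 1.601]
wrist_force: [-0.7, 5.5, 4.5]
width: 0.127
{'time': 6.95, 'q': array([-3.49598322e-01,  2.83316225e-01, -3.02970733e-01,  9.84664709e-01,
        9.84481748e-04, -3.79993299e-01]), 'joint_vel': array([ 0.0004903 ,  0.00023439,  0.00010191, -0.00071233,  0.00054094,
        0.00052737]), 'effort': array([ -2.10484698, -37.67226219,  23.47359538,  -1.10581677,
        -1.27025496,  -0.11590469]), 'eef_pos': array([ 0.4824669 , -0.17555884,  0.15847692]), 'eef_rot': array([-1.57101723e+00, -9.71873734e-04,  1.60119133e+00]), 'wrist_force': array([-0.66195414,  5.47789521,  4.52072329]), 'ft_torque': array([ 0.94734583,  0.26839359, -0.09310758]), 'width': 0.12700756894603488}
```

View pics/side2.png

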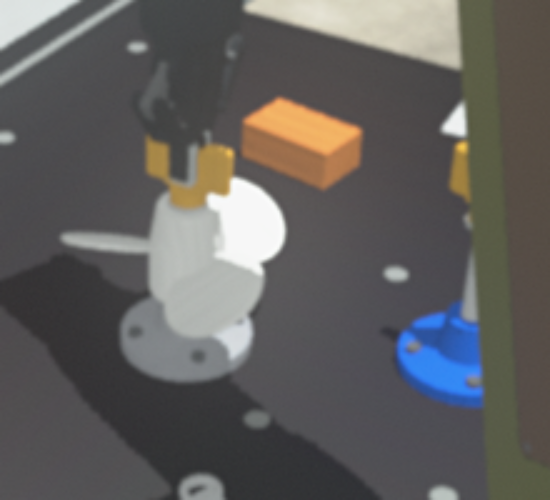

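The fingers hold the bar at its middle (crop 190,165), at width 0.127. First a small trial anticlockwise (tool y negative).

```bash
python3 -m crank '[0,0,0,0,-0.03,0,0, 0,0,0,0,-0.03,0,0, 0,0,0,0,-0.03,0,0, 0,0,0,0,-0.03,0,0, 0,0,0,0,0,0,0, 0,0,0,0,0,0,0, 0,0,0,0,0,0,0, 0,0,0,0,0,0,0, 0,0,0,0,0,0,0, 0,0,0,0,0,0,0]' 60
python3 -c "
from h import *
s=bot.state();print(s['q'],s['effort'],s['wrist_force'],s['ft_torque'],s['eef_rot'])"
```

```text
time: 8.3
eef_pos: [0.4825, -0.1755, 0.1585]
eef_rot: [-1.571, -0.001, 1.722]
wrist_force: [-0.4, 4.4, 6.0]
width: 0.132
[-0.3494685   0.28327958 -0.30293973  0.98470756  0.00102199 -0.50042293] [ -2.25504108 -37.66136885  23.48221421  -1.11783922  -1.27383795
   0.04015545] [-0.41250655  4.37245715  5.97955636] [ 0.91687288  0.18124165 -0.01111524] [-1.57117215e+00 -9.59303975e-04  1.72175087e+00]
```

```bash
python3 -m crank '[0,0,0,0,-0.03,0,0, 0,0,0,0,-0.03,0,0, 0,0,0,0,-0.02,0,0, 0,0,0,0,0,0,0, 0,0,0,0,0,0,0, 0,0,0,0,0,0,0, 0,0,0,0,0,0,0, 0,0,0,0,0,0,0, 0,0,0,0,0,0,0, 0,0,0,0,0,0,0]' 60
python3 - <<'E'
from h import *
s=bot.state();print(s['q'][5],s['effort'][5],s['wrist_force'],s['ft_torque'],s['eef_rot'],s['width'])
p=eyes.camera('side'); a=cv2.resize(p['frame'][110:190,310:410],None,fx=4,fy=4,interpolation=cv2.INTER_CUBIC)
b=cv2.resize(cv2.imread('pics/side0.png')[110:190,310:410],None,fx=4,fy=4,interpolation=cv2.INTER_CUBIC)
cv2.imwrite('pics/cmp3.png',np.hstack([b,a]))
E
```

```text
time: 9.55
eef_pos: [0.4825, -0.1755, 0.1585]
eef_rot: [-1.571, -0.001, 1.802]
wrist_force: [-2.1, 4.2, 6.2]
width: 0.127
-0.5803480262924712 0.0003490852850518422 [-2.12825747  4.19937919  6.23364616] [0.98787183 0.18782958 0.0438242 ] [-1.57121923e+00 -9.77098587e-04  1.80160939e+00] 0.12735284242775485
```

View pics/cmp3.png

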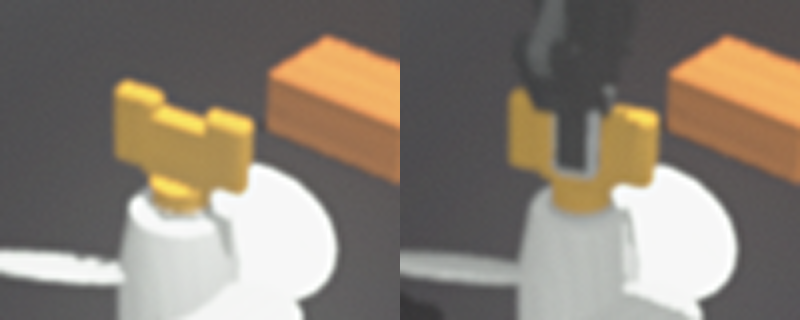

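The ears have turned with the fingers. In the crop the left ear top went from y 82 to 90, the right one from 112 to 108, and the bar looks wider. Torque stays low and the width is unchanged, so anticlockwise loosens it. I carry on that way.

```bash
python3 -m crank '[0,0,0,0,-0.1,0,0, 0,0,0,0,-0.1,0,0, 0,0,0,0,-0.1,0,0, 0,0,0,0,-0.1,0,0, 0,0,0,0,-0.1,0,0, 0,0,0,0,-0.1,0,0, 0,0,0,0,-0.1,0,0, 0,0,0,0,-0.1,0,0, 0,0,0,0,-0.1,0,0, 0,0,0,0,0,0,0]' 60
python3 - <<'E'
from h import *
s=bot.state();print(s['q'],s['effort'][5],s['wrist_force'],s['ft_torque'],s['eef_rot'],s['width'])
E
```

```text
time: 10.85
eef_pos: [0.4823, -0.1753, 0.1585]
eef_rot: [-1.572, -0.001, 2.703]
wrist_force: [-1.5, 5.1, 6.4]
width: 0.13
[-3.49406237e-01  2.83242139e-01 -3.03084263e-01  9.85041233e-01
  1.38502007e-03 -1.48112357e+00] -0.00940874480875209 [-1.46005742  5.06993299  6.43004008] [1.06008901 0.30559572 0.11405377] [-1.57212462e+00 -6.93045760e-04  2.70251372e+00] 0.1304354675463893
```

```bash
python3 -m crank '[0,0,0,0,0,0,40, 0,0,0,0,0,0,85, 0,0,0,0,0,0,85, 0,0,0,0,0,0,85, 0,0,0,0,0,0,85, 0,0,0,0,0,0,85, 0,-10,0,0,0,0,85, 0,-20,0,0,0,0,85, 0,-20,0,0,0,0,85, 0,-20,0,0,0,0,85]'
python3 -m crank '[0,-20,0,0,0,0,85, 0,-10,0,0,0,0,85, 0,0,-25,0,0,0,85, 0,0,-30,0,0,0,85, 0,0,-30,0,0,0,85, 0,0,-30,0,0,0,85, 0,0,-30,0,0,0,85, 0,0,-25,0,0,0,85, 0,0,0,0,0,0,85, 0,0,0,0,0,0,85]'
python3 - <<'E'
from h import *
p=eyes.camera('top'); cv2.imwrite('pics/top4.png',p['frame'])
for d in eyes.masks_of(p,'grip_a'):
    rr,cc=np.nonzero(d['region']); P=np.array([w(p,r,c) for r,c in zip(rr,cc)])
    k=P[(P[:,2]>.185)&(P[:,2]<.2)][:,:2]
    if len(k)>10:
        (c,s,an)=cv2.minAreaRect((k*1000).astype(np.float32)); m=k.mean(0);u=np.linalg.svd(k-m,full_matrices=False)[2][0];print(d['conf'],'rect',c,s,an,np.degrees(np.arctan2(u[1],u[0]))%180)
E
```

```text
time: 12.1
eef_pos: [0.4826, -0.1761, 0.2297]
eef_rot: [-1.571, 0.001, 2.701]
wrist_force: [0.0, -0.3, -0.5]
width: 0.995
time: 13.35
eef_pos: [0.5546, -0.0226, 0.2582]
eef_rot: [-1.57, -0.0, 2.701]
wrist_force: [-0.6, 0.5, 0.1]
width: 0.992
0.67 rect (515.84912109375, 311.619384765625) (11.895296096801758, 72.06724548339844) 47.316566467285156 136.64192070718613
0.58 rect (467.1505432128906, 144.8721160888672) (11.961260795593262, 72.96638488769531) 54.978939056396484 145.25723508903422
```

View pics/top4.png

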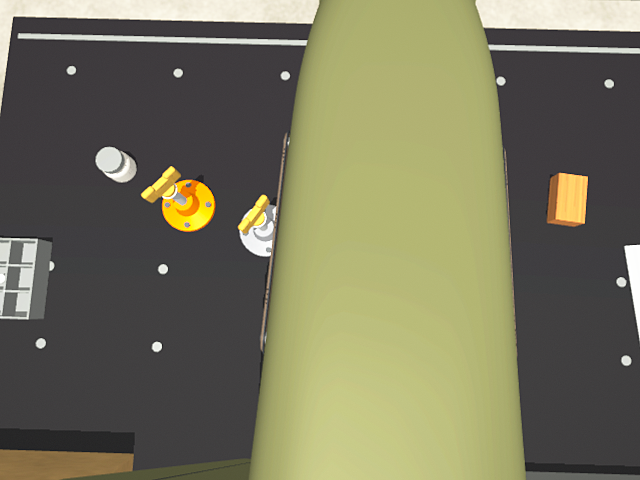

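The arm hides the propeller shaft from above. The bare nut at (255,212) is unchanged at 145°. I'll check the propeller nut from the side.

```bash
python3 - <<'E'
from h import *
p=eyes.camera('side'); cv2.imwrite('pics/side4.png',p['frame'])
for d in eyes.masks_of(p,'grip_a'):
    rr,cc=np.nonzero(d['region']); P=np.array([w(p,r,c) for r,c in zip(rr,cc)])
    k=P[(P[:,2]>.16)&(P[:,2]<.2)][:,:2]
    if len(k)>10:
        m=np.median(k,0);k=k[np.linalg.norm(k-m,axis=1)<.06]
        (c,s,an)=cv2.minAreaRect((k*1000).astype(np.float32)); m=k.mean(0);u=np.linalg.svd(k-m,full_matrices=False)[2][0];print(d['conf'],d['extent'],'rect',c,s,an,np.degrees(np.arctan2(u[1],u[0]))%180)
E
```

```text
0.88 [243.8, 213.8, 265.4, 256.6] rect (465.69805908203125, 146.71156311035156) (12.971429824829102, 76.474365234375) 55.63827133178711 146.97530155831592
0.87 [338.2, 130.6, 372.4, 162.6] rect (479.7214660644531, -173.32769775390625) (76.1299057006836, 14.928009986877441) 63.5993537902832 64.4866701010755
0.87 [146.8, 261.3, 166.3, 308.9] rect (512.278076171875, 314.59381103515625) (12.370461463928223, 73.523681640625) 45.552635192871094 135.7468176122079
0.77 [457.4, 137.7, 474.2, 169.7] rect (293.2962951660156, -275.63848876953125) (10.696296691894531, 33.674110412597656) 73.67770385742188 163.36730584372123
```

View pics/side4.png

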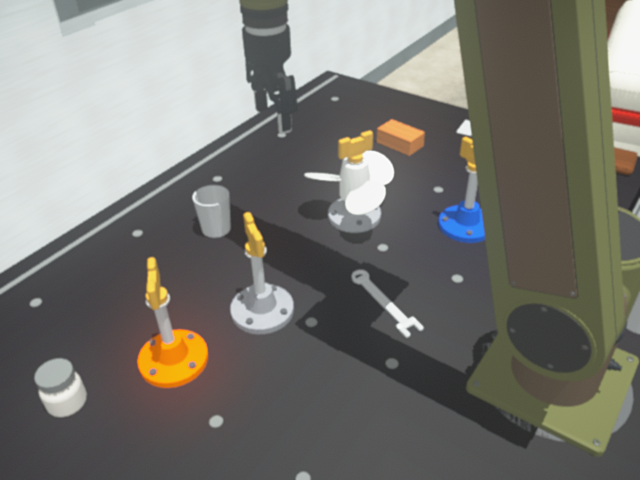

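The side view shows the propeller nut at (355,147) turned to about 64°, from about 1–2° at the start. That is 1.08 rad anticlockwise. The bare-shaft, orange and blue nuts are where they were, and the gripper is clear of everything.

```bash
python3 -c "
from station import workorder
print(workorder.hand_in())"
```

```text
the job is handed in; nothing more can be done
None
```

I loosened the nut on the propeller shaft by about 62° (1.08 rad) anticlockwise, well past the eighth of a turn asked. Then I let go, backed off and handed the job in.

- **Which way it gave:** I tried anticlockwise first, in two small steps totalling 0.2 rad. The nut turned with the fingers at low torque, so I never had to try the other way.
- **Last checks:** The side camera put the bar at about 64°, against 1–2° at the start. The wrist turned 1.10 rad, so the two agree. Nothing touched the gripper and wrist force was near zero. About 13.5 s had passed.
- **Other nuts:** The bare-shaft nut (145° from above, before and after) and the orange one did not move. The blue one was partly hidden, but it looked unmoved and the arm never touched it.
- **Check that failed:** The final picture from above could not confirm the propeller nut because the arm blocked the view. I relied on the side camera instead.

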